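# Fold the cable arm and bolt it into its stowage bay

## Task

Fold up the three-section cable arm lying open on the bench: first the red end section right onto the yellow middle section, then those two together right against the dark base section. Lay the folded bundle gently in the blue stowage bay, flat on its floor between the lips and guides, and slide the bolt over it fully home into its keeper, leaving the other things on the bench where they are.

Things in the scene. Friction and masses are not known exactly. Their poses are not given: they have to be found in the camera images.
- cable_arm: loose arm of three bars, 24 mm tall on 2 mm rubber feet (top at 26 mm), with two upright-axis hinges: it folds in the plane of the bench. Hinges stay as left; about 1 N sideways near a section's free end swings it while the heavy base (0.6 kg) nearly stays. Axes: x along the base bar towards mid_hinge, y to the folding side, z up. Origin: bench point 15 mm in x, 90 mm in y from base_mid
- base_mid (a point): the middle of the dark steel base bar (180 mm long in x, 20 mm wide in y), 13 mm above what it lies on (half-way up); axes as cable_arm. The yellow and red sections weigh 0.09 and 0.07 kg; hinge stiffness: yellow about 0.1 N m, red about 0.035 N m
- bundle_mid (a point): a point of the base section 14 mm in +y from base_mid, half-way up: the middle of the folded bundle, which is 180 mm long in x, 48 mm wide in y (+-24 mm from here) and 26 mm tall. Folded bars have gaps of 2 mm; a grip across the bundle here squeezes them shut. Axes as cable_arm
- mid_hinge (a point): the axis of the hinge between base bar and yellow middle section, half-way up, 80 mm in +x and 16 mm in +y of base_mid; axes as cable_arm
- end_hinge (a point): axis of the hinge between the yellow and the red section, half-way up; axes: the yellow section's own, x along its bar away from mid_hinge, z up. It lies at x = 146, y = -9 mm from mid_hinge in these axes. The yellow bar is 12 mm thick, about 140 mm long, its centre line at y = -16 mm of mid_hinge, so its outer face at y = -22 mm
- end_tip (a point): middle of the free end of the red end section, half-way up; axes: the red section's own, x along its bar away from end_hinge, z up. It lies at x = 125, y = -7 mm from end_hinge in these axes. The red bar is 12 mm thick, its centre line at y = -7 mm of end_hinge, so its outer face at y = -13 mm
- mid_section (a joint): angle of the yellow section about mid_hinge, anticlockwise from above: 0 straight on from the base bar, 3.14 folded flat along the base bar (its stop). If it is folded first, the base bar keeps the red section from folding in
- end_section (a joint): angle of the red section about end_hinge, anticlockwise from above: 0 straight on from the yellow bar, 3.14 folded flat against the yellow bar (its stop). In the bundle it lies between the yellow bar and the base bar
- bay: the blue stowage bay, fixed to the bench: a floor plate 226 x 222 mm, 4 mm thick; x along the bundle, z up, origin at the middle of the plate on the bench
- bay_mid (a point): where bundle_mid shall be in the bay (17 mm above the bench, 48 mm in -y of the bay's origin), either way round; axes as bay. From here: end lips at x = +-102 mm (top 22 mm above bench); sides at y = +-34 mm: low guides at x = -62 (top 26 mm), at x = +62 the keeper (-y) and the bolt's bed (+y, y = 34 to 158 mm), 26 mm wide, top 51 mm at most. Sides open in the middle for fingers
- bolt_grip (a point): middle of the bolt's upright red knob, 15 mm across, 44 to 78 mm above the bench, this point at 64 mm; moves with the bolt; axes as bay. Its 10 mm rod slides along the bay's -y at x = +62 mm of bay_mid, 5 mm above the bundle, into the keeper. The bed's walls reach 44 mm above the bench, the strap at its inner end (y = 34 to 42 mm of bay_mid) 50 mm
- bolt (a joint): travel of the bolt in m: 0 drawn back, 0.092 fully home in the keeper (its stop), growing towards the bay's -y; the knob then stands 50 mm in +y of bay_mid. Drawn back it is clear of the bay, and it stays where it is left; it needs about 2 N to move
- screw_jar: amber glass jar with a steel lid, 56 mm across, 70 mm tall; origin at the centre of its underside; not to be disturbed
- offcut: dark wooden offcut, 70 x 110 x 22 mm; origin at the centre of its underside; not to be disturbed
- dustpan: dark steel dustpan, pan 150 x 190 mm and 35 mm high, with a 125 mm handle; origin under the middle of the pan; not to be disturbed
- meter: yellow multimeter lying flat, 90 x 150 x 35 mm; origin at the centre of its underside; not to be disturbed
- driver: screwdriver lying down, about 200 mm long; origin under its middle; not to be disturbed

How it is judged:
By the outcome, as a careful person would: the job done as asked, in the order asked, and still so for the second after the job is handed in, with the robot touching nothing.
It also fails if it takes over 72 s, if anything falls off the work surface, if the arm or the gripper's body presses on something with over 40 N, if the wrist force passes 120 N, or if a joint passes its speed limit or range.

## Robot

A 7-joint arm with a two-finger parallel gripper is mounted at the origin on the work surface. World frame = base frame: x ahead of the robot, y to its left, z up, the work surface at z = 0. Lengths are in m, angles in rad, forces in N, time in s.
With the tool pointing down it reaches from about 0.35 to 0.9 m from the base axis. Payload 8.1 kg.
Tool frame: the origin (TCP) lies at the very end of the fingers, on their centre line; the grasp point (between the pads) lies grip_point_offset behind it (grip_point_offset is the distance from the TCP to the grasp point, in m); z points along the fingers, y is the direction in which the jaws open and shut (so a half turn about z gives the same grasp; the last joint's range is limited). The gripper opens to 92 mm and grips with 3 to 60 N. Pads are 19 mm wide; open, the fingers measure 130 mm over their backs; the gripper's body (75 mm by 190 mm) begins 47 mm behind the grasp point.
Start: joints at [1.053, 0.434, 0.025, 1.573, -0.012, 1.134, -0.075], TCP at [0.252, -0.572, 0.227] pointing down, gripper open.
Joint ranges: [-2.62, 2.62], [-0.44, 2.09], [-1.27, 1.32], [0.08, 2.57], [-1.32, 4.46], [0.12, 2], [-2.74, 2.74]. Speed limits (rad/s): [2.22, 2.22, 3.01, 3.01, 3.14, 3.14, 3.14].

## Interface

Orientations are given as a rotation vector (axis times angle).
In Python, from cell import * gives the robot as it stands.
- The arm moves only by the tool drive_tool, never from a script. Its argument "increments" is a list of rows, each an object of numbers: "grip": the gripper's target within -1 to 1 (shut at 1, half-way at 0, fully open at -1); "tx", "ty", "tz": the shift along the world's x, y, z normalised to -1 to 1, where 1 is 400 mm; "turn": the turn about the world's z normalised to -1 to 1, where 1 is 60 degrees. In form: [{"grip": .., "tx": .., "ty": .., "tz": .., "turn": ..}, ...]. A call has 1 to 20 rows; each row is the pose to reach, as a shift and turn from the pose measured when the call began; what a row does not reach only later rows make up. A row lasts 1/10 s, in which the tool goes at most 50 mm and 8.59 degrees, less where a joint would pass 70% of its speed; a pose out of reach is approached as far as the arm can. A call with a number of a shift or a turn outside -1 to 1 is refused whole. A call with a gripper value outside its range is refused whole. The fingers move at their own pace and stop on an object; "newtons" is the grip in N (left out, the last holds). Time passes only in rows, so rows that repeat a pose let the fingers close. It gives the time, the measured TCP pose, the force and the opening at its end, in the units of the state.
- observe(): the state, without advancing time (a new reading comes with each control period).
- get_image(name): name is "side" or "top" or "wrist"; returns the picture (400x640x3 uint8, red, green, blue); there is no depth.
- camera_info(name): a dict with "fx", "fy", "cx", "cy" (pixels), "distortion" ([k1, k2, p1, p2, k3] as OpenCV has them; the pictures are not rectified), "eye" and "rotation" of the camera in the world; the wrist camera has in their place "hand_eye" (4x4, takes a point from camera to tool coordinates, whose origin is the TCP and whose axes are the flange's). Camera axes: x right, y down, z forward; pixel columns grow to the right and rows downward; lengths in m; the calibration is good to about 2 mm. A picture is of the moment at which its call begins: read the wrist's pose just before it. camera_info takes no time and is no camera call.
- sign_off(): hands the job in, once; it reports no verdict.
The state is a dict: "clock": time; "joints": joint angles; "dq": joint speeds; "joint_efforts": joint torques, N m; "position": TCP position; "ee_rot": TCP orientation; "force": force on the tool from outside, world axes, zero at the start; "ft_torque": the same for the moment, N m; "width": opening from 0.0 (shut) to 1.0 (fully open).
Only numpy, scipy, OpenCV 4.12 (cv2) and the standard library are available. Lean on these libraries where they do the work, as an engineer would, in place of code of your own. Each camera call takes 0.05 s, during which the arm holds its last target. There are 200 camera calls.

## Working session

There is one attempt and no reset: what is moved stays moved. The work goes in short steps, Python scripts to look and compute and a tool call to move; the robot and the scene stay as the last step left them, time stands still between calls to the robot, and variables do not carry over. Pictures are saved under pics/ and viewed, about 8 in all and at most 12, crops included, and the job is handed in when it is done.

Besides the shell and the picture viewer there is one more tool, called after "Request:" as name(argument=value, ...) on one line, values as JSON. drive_tool: Moves the arm, as the interface text tells. Its arguments: {"type":"object","properties":{"increments":{"type":"array","items":{"type":"object","properties":{"grip":{"type":"number"},"tx":{"type":"number"},"ty":{"type":"number"},"tz":{"type":"number"},"turn":{"type":"number"}}}},"newtons":{"type":"number"}},"required":["increments"]}

```bash
mkdir -p pics; python3 - <<'E'
from cell import *
import cv2
s=observe();print(s)
for n in("top","side"):
    im=get_image(n);cv2.imwrite(f"pics/{n}0.png",im[:,:,::-1]);print(n,camera_info(n))
print(camera_info("wrist"))
E
```

```text
{'clock': 0.0, 'joints': array([ 1.05339557,  0.435216  ,  0.02497279,  1.57407447, -0.01160389,
        1.13396502, -0.0751601 ]), 'dq': array([ 6.37186597e-04, -9.79187292e-04, -5.45713894e-05, -1.62884661e-03,
       -4.86817570e-05, -1.97211856e-04,  3.46941760e-04]), 'joint_efforts': array([-2.02060750e-03, -6.67865539e+01,  9.84020345e-01, -3.14465475e+01,
       -6.04457804e-02,  4.25900705e-02,  1.36450003e-04]), 'position': array([ 0.2516336 , -0.57157306,  0.22595804]), 'ee_rot': array([-3.07288864e+00, -6.46405938e-01,  6.95935855e-04]), 'force': array([-0.38440647,  0.04854998, -0.16195126]), 'ft_torque': array([0.01296398, 0.02081503, 0.02000829]), 'width': 1.000869091473946}
top {'fx': 427.9894278163156, 'fy': 427.9894278163156, 'cx': 323.87894322991804, 'cy': 202.31963999643497, 'distortion': array([-0.08859423,  0.        ,  0.        ,  0.        ,  0.        ]), 'eye': array([0.4345603 , 0.01567848, 1.40352172]), 'rotation': array([-2.20370919,  2.1778526 , -0.07837627])}
side {'fx': 486.59235470553534, 'fy': 486.59235470553534, 'cx': 318.46725354451837, 'cy': 193.45346801167346, 'distortion': array([-0.13119278,  0.        ,  0.        ,  0.        ,  0.        ]), 'eye': array([ 0.40353972, -1.30131035,  1.11573883]), 'rotation': array([-2.25758571,  0.09827296, -0.04397693])}
{'fx': 280.98414635135447, 'fy': 280.98414635135447, 'cx': 322.5689442825801, 'cy': 197.97697236934485, 'distortion': array([-0.01288965,  0.        ,  0.        ,  0.        ,  0.        ]), 'hand_eye': array([[-4.92141545e-04, -9.52376155e-01, -3.04925266e-01,
         8.42612836e-02],
       [ 9.99999383e-01, -1.65140736e-04, -1.09818759e-03,
        -2.92530399e-04],
       [ 9.95532092e-04, -3.04925618e-01,  9.52375649e-01,
        -1.58253223e-01],
       [ 0.00000000e+00,  0.00000000e+00,  0.00000000e+00,
         1.00000000e+00]])}
```

View pics/top0.png

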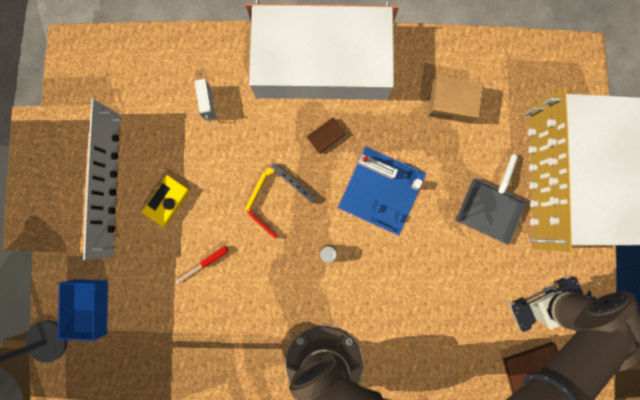

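View pics/side0.png

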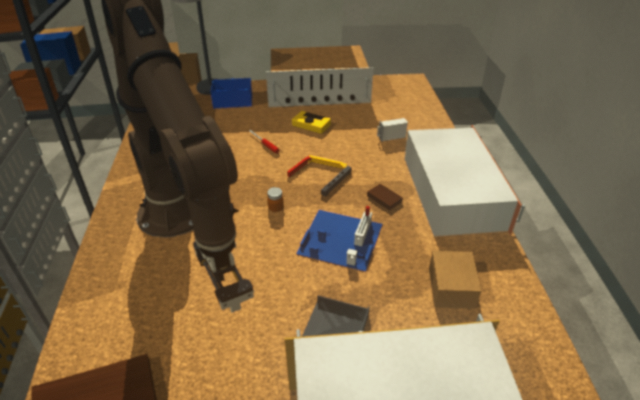

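The top view shows the open arm: dark base about (275,170)–(317,200), yellow (268,170)–(250,210), red (250,210)–(275,236). The blue bay is at about (382,190), with the bolt drawn back on its upper side at (378,165). The jar, offcut, meter, driver and dustpan stand around them. I'll enlarge this and measure.

```bash
cat > h.py <<'E'
from cell import *
import cv2, numpy as np
from scipy.spatial.transform import Rotation as R
def cam(n,s=None):
    c=camera_info(n);K=np.array([[c['fx'],0,c['cx']],[0,c['fy'],c['cy']],[0,0,1]])
    if n=='wrist':
        T=np.array(c['hand_eye']);Rt=R.from_rotvec(s['ee_rot']).as_matrix()
        return K,c['distortion'],Rt@T[:3,:3],Rt@T[:3,3]+s['position']
    return K,c['distortion'],R.from_rotvec(c['rotation']).as_matrix(),np.array(c['eye'])
def topt(C,px,z):
    K,d,Rm,e=C;u=cv2.undistortPoints(np.array(px,float).reshape(-1,1,2),K,d)[:,0]
    r=np.c_[u,np.ones(len(u))]@Rm.T
    return e+r*((z-e[2])/r[:,2])[:,None]
def topx(C,P):
    K,d,Rm,e=C;P=(np.array(P,float).reshape(-1,3)-e)@Rm
    return cv2.projectPoints(P,np.zeros(3),np.zeros(3),K,d)[0][:,0]
def rect(C,m,z):
    "min area rect in world xy of the largest blob of mask at height z"
    n,l,st,_=cv2.connectedComponentsWithStats(m.astype(np.uint8))
    k=1+np.argmax(st[1:,4]);c=max(cv2.findContours((l==k).astype(np.uint8),0,1)[0],key=len)
    w=topt(C,c[:,0],z)[:,:2].astype(np.float32)
    return cv2.minAreaRect(w*1000),st[k]
E
python3 - <<'E'
from h import *
im=cv2.imread("pics/top0.png");C=cam('top')
hsv=cv2.cvtColor(im,cv2.COLOR_BGR2HSV);roi=np.zeros(im.shape[:2],bool);roi[130:270,235:440]=1
H,S,V=cv2.split(hsv)
y=roi&(H>20)&(H<35)&(S>200)&(V>150)
r=roi&((H<6)|(H>174))&(S>170)&(V>120); r[:,340:]=0
b=roi&(H>100)&(H<125)&(S>120)
d=roi&(S<110)&(V<130); d[:,330:]=0; d[210:]=0
for n,m,z in(('y',y,.026),('r',r,.026),('d',d,.026),('b',b,.004)):
    q,st=rect(C,m,z);print(n,q,st,cv2.boxPoints(q).round().tolist())
cv2.imwrite("pics/top1.png",cv2.resize(im[135:265,235:435],None,fx=4,fy=4,interpolation=2))
E
```

```text
y ((568.501220703125, 223.9888458251953), (26.29035186767578, 156.0430908203125), 57.42506790161133) [245 168  29  42 225] [[496.0, 255.0], [627.0, 171.0], [641.0, 193.0], [510.0, 277.0]]
r ((452.3591003417969, 207.18524169921875), (119.2266616821289, 10.780790328979492), 48.71357345581055) [248 212  29  25 115] [[409.0, 166.0], [417.0, 159.0], [496.0, 248.0], [488.0, 256.0]]
d ((587.3590087890625, 107.0651626586914), (178.25758361816406, 23.288928985595703), 50.819190979003906) [272 164  44  39 349] [[522.0, 45.0], [540.0, 31.0], [653.0, 169.0], [635.0, 184.0]]
b ((569.6614990234375, -183.06788635253906), (216.61984252929688, 222.02764892578125), 66.2630844116211) [ 339  148   86   86 3763] [[424.0, -238.0], [628.0, -327.0], [715.0, -129.0], [512.0, -39.0]]
```

View pics/top1.png

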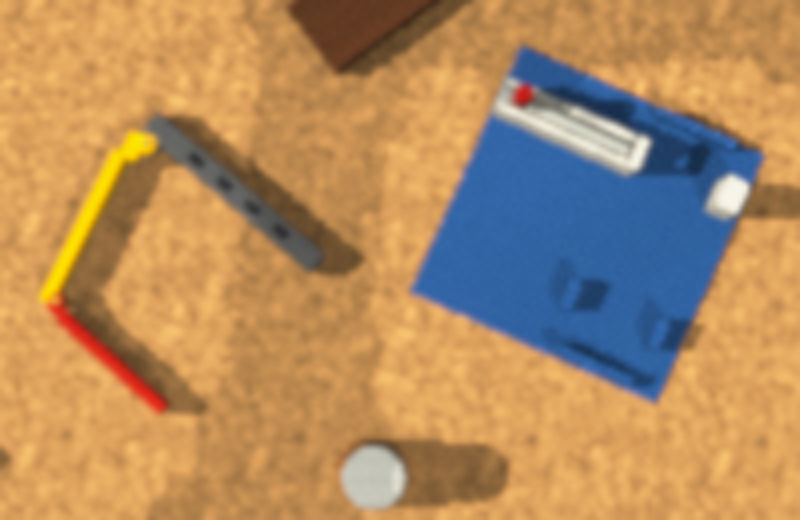

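In the enlargement, base runs from crop (157,122) to (315,262), with the hinge at about (140,145). The yellow/red hinge is near (52,302) and the red tip at (162,408). The bay corners are about (522,45), (763,155), (657,402) and (412,292), the knob is at (523,95) and the keeper at (730,195). Next I'll hover over the bay for a near view.

Request:
drive_tool(increments=[{"tx": 0.3, "ty": 0.5, "tz": 0.1, "turn": 0.5, "grip": 1}, {"tx": 0.62, "ty": 1, "tz": 0.1, "turn": 1}, {"tx": 0.62, "ty": 1, "tz": 0.1, "turn": 1}, {"tx": 0.62, "ty": 1, "tz": 0.1, "turn": 1}, {"tx": 0.62, "ty": 1, "tz": 0.1, "turn": 1}, {"tx": 0.62, "ty": 1, "tz": 0.1, "turn": 1}, {"tx": 0.62, "ty": 1, "tz": 0.1, "turn": 1}, {"tx": 0.62, "ty": 1, "tz": 0.1, "turn": 1}, {"tx": 0.62, "ty": 1, "tz": 0.1, "turn": 1}, {"tx": 0.62, "ty": 1, "tz": 0.1, "turn": 1}, {"tx": 0.62, "ty": 1, "tz": 0.1, "turn": 1}, {"tx": 0.62, "ty": 1, "tz": 0.1, "turn": 1}])

```text
invalid input
```

```bash
python3 - <<'E'
from h import *
import cell
print([x for x in dir(cell) if x[0]!='_'], getattr(cell,'grip_point_offset',None))
s=observe();im=get_image('wrist')[:,:,::-1];cv2.imwrite('pics/w0.png',im);np.save('pics/w0.npy',dict(s),allow_pickle=True);print(s['position'],s['ee_rot'],s['clock'])
E
```

```text
['PlanningError', 'camera_info', 'get_image', 'grip_point_offset', 'observe', 'sign_off'] 0.0188
[ 0.25164157 -0.57159597  0.22601249] [-3.07294996e+00 -6.46484461e-01  6.79182793e-04] 0.1
```

View pics/w0.png

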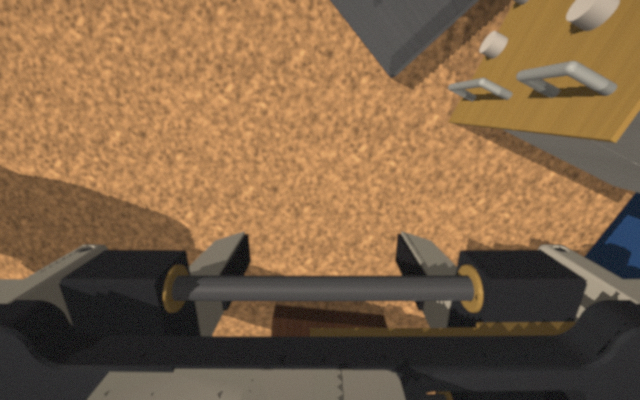

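Request:
drive_tool(increments=[{"tx": 0.3, "ty": 0.5, "tz": 0.2, "turn": 0.5, "grip": 1}, {"tx": 0.75, "ty": 0.85, "tz": 0.25, "turn": 1, "grip": 1}, {"tx": 0.75, "ty": 0.85, "tz": 0.25, "turn": 1, "grip": 1}, {"tx": 0.75, "ty": 0.85, "tz": 0.25, "turn": 1, "grip": 1}, {"tx": 0.75, "ty": 0.85, "tz": 0.25, "turn": 1, "grip": 1}, {"tx": 0.75, "ty": 0.85, "tz": 0.25, "turn": 1, "grip": 1}, {"tx": 0.75, "ty": 0.85, "tz": 0.25, "turn": 1, "grip": 1}, {"tx": 0.75, "ty": 0.85, "tz": 0.25, "turn": 1, "grip": 1}, {"tx": 0.75, "ty": 0.85, "tz": 0.25, "turn": 1, "grip": 1}, {"tx": 0.75, "ty": 0.85, "tz": 0.25, "turn": 1, "grip": 1}, {"tx": 0.75, "ty": 0.85, "tz": 0.25, "turn": 1, "grip": 1}, {"tx": 0.75, "ty": 0.85, "tz": 0.25, "turn": 1, "grip": 1}], newtons=10)

```text
clock: 1.35
position: [0.551, -0.2325, 0.3256]
ee_rot: [-2.338, -2.096, 0.004]
force: [-0.4, -0.6, -1.4]
width: 0.023
```

```bash
python3 - <<'E'
from h import *
s=observe();im=get_image('wrist')[:,:,::-1];cv2.imwrite('pics/w1.png',im);np.save('pics/w1.npy',dict(s),allow_pickle=True);print(s['position'],s['ee_rot'],s['clock'],s['joints'])
E
```

```text
[ 0.55099394 -0.23251592  0.32555335] [-2.33838772 -2.0959567   0.0035096 ] 1.35 [ 0.54779438  0.35732866 -0.33930312  1.46166246  0.12080181  1.345419
  0.09181627]
```

View pics/w1.png

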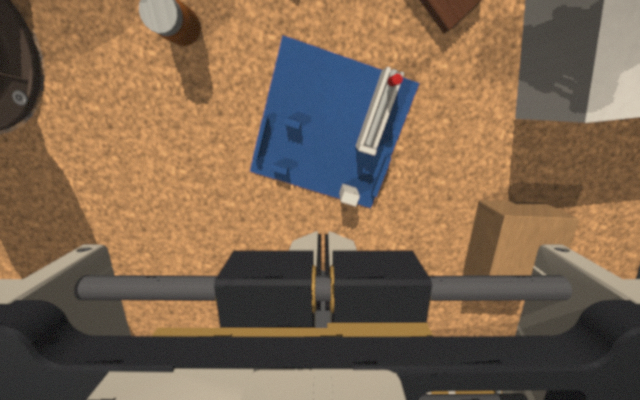

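The bay is whole in view: corners (284,37), (418,84), (372,207), (252,170), knob (396,79), keeper (349,195), low guides left. I'll measure from it.

```bash
python3 - <<'E'
from h import *
s=np.load('pics/w1.npy',allow_pickle=True).item();C=cam('wrist',s);im=cv2.imread('pics/w1.png')
H,S,V=cv2.split(cv2.cvtColor(im,cv2.COLOR_BGR2HSV))
b=(H>100)&(H<125)&(S>120);b[225:]=0
n,l,st,_=cv2.connectedComponentsWithStats(b.astype(np.uint8));k=1+np.argmax(st[1:,4])
c=max(cv2.findContours((l==k).astype(np.uint8),0,1)[0],key=len);h=cv2.convexHull(c)
q=cv2.approxPolyDP(h,6,True)[:,0];print(q.tolist())
w=topt(C,q,.004)*1000;print(w[:,:2].round(1).tolist())
for i in range(len(w)):
    d=w[(i+1)%len(w)]-w[i];print(np.linalg.norm(d[:2]).round(1),np.degrees(np.arctan2(d[1],d[0])).round(1))
print('mean',w.mean(0))
# top-camera corners
ct=cam('top');qt=np.array([[522,45],[763,155],[657,402],[412,292]])/4.+[235-.4,135-.4];wt=topt(ct,qt,.004)*1000;print('top',wt.round(1)[:,:2].tolist(),wt.mean(0))
r=((H<6)|(H>174))&(S>150)&(V>100);r[:50]=0;r[110:]=0;r[:,:370]=0;r[:,430:]=0
ys,xs=np.nonzero(r);px=[[xs.mean(),ys.mean()]];print('knob px',px,len(xs),'world z.07',topt(C,px,.07)*1000)
E
```

```text
[[284, 37], [416, 84], [370, 205], [252, 170]]
[[513.1, -39.7], [711.8, -128.6], [627.0, -324.2], [426.8, -237.5]]
217.7 -24.1
213.2 -113.4
218.2 156.6
215.8 66.4
mean [ 569.70341883 -182.52417095    4.        ]
top [[715.9, -126.5], [626.9, -327.2], [422.0, -238.7], [509.9, -37.1]] [ 568.70032717 -182.36314529    4.        ]
knob px [[np.float64(395.53061224489795), np.float64(79.04081632653062)]] 98 world z.07 [[ 663.41744418 -122.11654343   70.        ]]
```

Request:
drive_tool(increments=[{"tx": 0, "ty": 0.12, "tz": 0, "turn": 0.14, "grip": 1}, {"tx": 0.02, "ty": 0.85, "tz": -0.18, "turn": 1, "grip": 1}, {"tx": 0.02, "ty": 0.85, "tz": -0.18, "turn": 1, "grip": 1}, {"tx": 0.02, "ty": 0.85, "tz": -0.18, "turn": 1, "grip": 1}, {"tx": 0.02, "ty": 0.85, "tz": -0.18, "turn": 1, "grip": 1}, {"tx": 0.02, "ty": 0.85, "tz": -0.18, "turn": 1, "grip": 1}, {"tx": 0.02, "ty": 0.85, "tz": -0.18, "turn": 1, "grip": 1}, {"tx": 0.02, "ty": 0.85, "tz": -0.18, "turn": 1, "grip": 1}, {"tx": 0.02, "ty": 0.85, "tz": -0.18, "turn": 1, "grip": 1}, {"tx": 0.02, "ty": 0.85, "tz": -0.18, "turn": 1, "grip": 1}, {"tx": 0.02, "ty": 0.85, "tz": -0.18, "turn": 1, "grip": 1}])

```text
clock: 2.5
position: [0.559, 0.1041, 0.2537]
ee_rot: [0.986, 2.982, -0.006]
force: [0.6, -0.5, 0.1]
width: 0.006
```

```bash
cat >> h.py <<'E'
def snap(name):
    s=observe();im=np.ascontiguousarray(get_image('wrist')[:,:,::-1]);cv2.imwrite(f'pics/{name}.png',im);np.save(f'pics/{name}.npy',dict(s),allow_pickle=True)
    print(s['clock'],s['position'].round(4),'jaw',(np.degrees(2*np.arctan2(s['ee_rot'][1],s['ee_rot'][0]))-90)%360,'w',round(s['width'],3))
    return s,im,cam('wrist',s)
def masks(im):
    H,S,V=cv2.split(cv2.cvtColor(im,cv2.COLOR_BGR2HSV));row=np.arange(im.shape[0])[:,None]<225
    return (row&(H>20)&(H<35)&(S>190)&(V>110), row&((H<6)|(H>174))&(S>160)&(V>80), row&(S<90)&(V<120))
def axis(C,m,z=.026,lo=.15,hi=.85):
    "top-face line: rectangle over largest blob, world mm"
    q,st=rect(C,m,z);b=cv2.boxPoints(q);return q,st,b.round().tolist()
E
python3 - <<'E'
from h import *
s,im,C=snap('w2')
for n,m in zip('yrd',masks(im)):print(n,axis(C,m))
E
```

```text
2.5 [0.559  0.1041 0.2537] jaw 53.392681662769434 w 0.006
y (((563.9859619140625, 454.9490966796875), (0.0, 0.0), 0.0), array([561,   1,   1,   1,   1], dtype=int32), [[564.0, 455.0], [564.0, 455.0], [564.0, 455.0], [564.0, 455.0]])
r (((454.7382507324219, 208.44732666015625), (124.30889892578125, 16.89781951904297), 45.47774887084961), array([ 289,   45,  101,   25, 1025], dtype=int32), [[405.0, 170.0], [417.0, 158.0], [504.0, 247.0], [492.0, 259.0]])
d (((832.7326049804688, 392.3318786621094), (108.7306137084961, 65.20486450195312), 39.911380767822266), array([ 559,  176,   75,   49, 2055], dtype=int32), [[770.0, 382.0], [812.0, 332.0], [895.0, 402.0], [854.0, 452.0]])
```

View pics/w2.png

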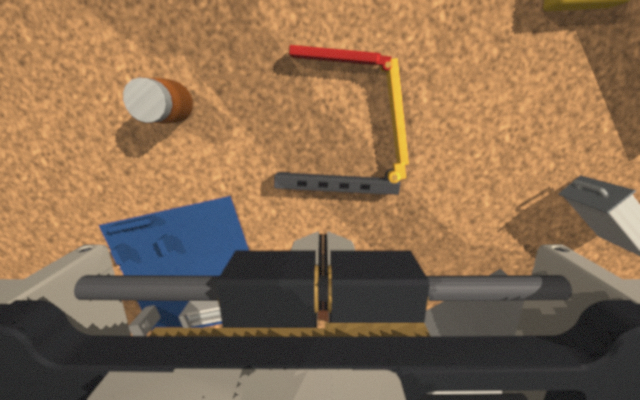

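Red runs from the end hinge (388,62) to its tip (291,50). Yellow runs from (394,62) to the mid hinge (396,176), and the dark base spans (277,180) to (399,186). The view also shows the jar at (155,100).

```bash
python3 - <<'E'
from h import *
s=np.load('pics/w2.npy',allow_pickle=True).item();C=cam('wrist',s);im=cv2.imread('pics/w2.png')
print((topt(C,[[396,176],[388,62],[291,49.5]],.026)*1000).round(1)[:,:2].tolist())
H,S,V=cv2.split(cv2.cvtColor(im,cv2.COLOR_BGR2HSV))
print([tuple(cv2.cvtColor(im,cv2.COLOR_BGR2HSV)[y,x]) for x,y in((397,100),(401,130),(320,178),(340,190),(400,150))])
m=(H>18)&(H<35)&(S>170)&(V>150);m[:,:370]=0;m[:,420:]=0;m[:160-0,:]=m[:160,:];m[195:]=0
print('y',axis(C,m)); m2=m.copy();m2[158:]=0;print('ybar',axis(C,m2))
d=(S<130)&(V<130);d[:165]=0;d[200:]=0;d[:,:268]=0;d[:,405:]=0;print('d',axis(C,d))
b=np.array([587,107.]);a=np.radians(50.8);ux=np.array([np.cos(a),np.sin(a)]);uy=np.array([-ux[1],ux[0]])
print('mh pred',b+80*ux+16*uy)
E
```

```text
[[628.0, 182.4], [497.8, 252.5], [414.4, 163.9]]
[(np.uint8(23), np.uint8(181), np.uint8(239)), (np.uint8(22), np.uint8(184), np.uint8(237)), (np.uint8(15), np.uint8(12), np.uint8(82)), (np.uint8(13), np.uint8(23), np.uint8(77)), (np.uint8(21), np.uint8(187), np.uint8(228))]
y (((569.4258422851562, 223.67059326171875), (24.794063568115234, 157.697509765625), 56.878902435302734), array([ 389,   59,   19,  123, 1118], dtype=int32), [[497.0, 256.0], [629.0, 170.0], [642.0, 191.0], [510.0, 277.0]])
ybar (((555.0818481445312, 231.59432983398438), (11.859026908874512, 126.24410247802734), 64.40325927734375), array([390,  59,  18,  99, 859], dtype=int32), [[496.0, 254.0], [609.0, 199.0], [615.0, 210.0], [501.0, 264.0]])
d (((586.514404296875, 103.93685913085938), (185.97525024414062, 49.891910552978516), 57.2779426574707), array([ 268,  165,  132,   35, 2892], dtype=int32), [[515.0, 39.0], [557.0, 12.0], [658.0, 169.0], [616.0, 196.0]])
mh pred [625.16323239 179.10802794]
```

```bash
cat >> h.py <<'E'
def sweep(P0,H,r,off,t0,t1,n,jaw,a=19,b=9.5,lead=0):
    "tool centres while pushing a bar's outer face (off from hinge H) from t0 to t1 deg; printed as drive units from P0"
    for t in np.linspace(t0,t1,n):
        th=np.radians(t);e=np.array([np.cos(th),np.sin(th)]);nn=np.array([-e[1],e[0]]);f=np.radians(t+90-jaw)
        h=a*abs(np.cos(f))+b*abs(np.sin(f));P=np.array(H)+r*e-(off+h-lead)*nn
        print(round(t),P.round(),((P-P0)/400).round(3).tolist())
E
python3 -c "
from h import *
P0=np.array([559,104.1])
sweep(P0,[497.5,252.5],95,13+18,229,229,1,53.4)
sweep(P0,[497.5,252.5],95,13,231,321,13,53.4)"
```

```text
229 [404. 208.] [-0.389, 0.261]
231 [420. 193.] [-0.348, 0.223]
238 [427. 184.] [-0.329, 0.2]
246 [435. 176.] [-0.311, 0.181]
254 [443. 169.] [-0.289, 0.163]
261 [453. 163.] [-0.266, 0.148]
268 [463. 158.] [-0.239, 0.136]
276 [475. 155.] [-0.211, 0.126]
284 [487. 152.] [-0.18, 0.12]
291 [500. 152.] [-0.148, 0.119]
298 [513. 153.] [-0.116, 0.121]
306 [526. 156.] [-0.083, 0.129]
314 [539. 161.] [-0.051, 0.141]
321 [551. 168.] [-0.02, 0.159]
```

Request:
drive_tool(increments=[{"tx": -0.2, "ty": 0.13, "tz": -0.1, "turn": 0, "grip": 1}, {"tx": -0.389, "ty": 0.261, "tz": -0.3, "turn": 0, "grip": 1}, {"tx": -0.389, "ty": 0.261, "tz": -0.4, "turn": 0, "grip": 1}, {"tx": -0.389, "ty": 0.261, "tz": -0.4, "turn": 0, "grip": 1}, {"tx": -0.389, "ty": 0.261, "tz": -0.4, "turn": 0, "grip": 1}, {"tx": -0.389, "ty": 0.261, "tz": -0.5, "turn": 0, "grip": 1}, {"tx": -0.389, "ty": 0.261, "tz": -0.57, "turn": 0, "grip": 1}, {"tx": -0.389, "ty": 0.261, "tz": -0.61, "turn": 0, "grip": 1}, {"tx": -0.389, "ty": 0.261, "tz": -0.61, "turn": 0, "grip": 1}, {"tx": -0.389, "ty": 0.261, "tz": -0.61, "turn": 0, "grip": 1}])

```text
clock: 3.55
position: [0.4039, 0.2085, 0.0102]
ee_rot: [0.987, 2.981, -0.006]
force: [-0.6, 0.2, -0.6]
width: 0.006
```

Request:
drive_tool(increments=[{"tx": 0.04, "ty": -0.039, "tz": 0, "turn": 0, "grip": 1}, {"tx": 0.058, "ty": -0.061, "tz": 0, "turn": 0, "grip": 1}, {"tx": 0.078, "ty": -0.081, "tz": 0, "turn": 0, "grip": 1}, {"tx": 0.098, "ty": -0.099, "tz": 0, "turn": 0, "grip": 1}, {"tx": 0.123, "ty": -0.114, "tz": 0, "turn": 0, "grip": 1}, {"tx": 0.148, "ty": -0.126, "tz": 0, "turn": 0, "grip": 1}, {"tx": 0.178, "ty": -0.134, "tz": 0, "turn": 0, "grip": 1}, {"tx": 0.208, "ty": -0.141, "tz": 0, "turn": 0, "grip": 1}, {"tx": 0.24, "ty": -0.141, "tz": 0, "turn": 0, "grip": 1}, {"tx": 0.273, "ty": -0.139, "tz": 0, "turn": 0, "grip": 1}, {"tx": 0.305, "ty": -0.131, "tz": 0, "turn": 0, "grip": 1}, {"tx": 0.338, "ty": -0.119, "tz": 0, "turn": 0, "grip": 1}, {"tx": 0.368, "ty": -0.101, "tz": 0, "turn": 0, "grip": 1}, {"tx": 0.368, "ty": -0.101, "tz": 0, "turn": 0, "grip": 1}, {"tx": 0.349, "ty": -0.124, "tz": 0, "turn": 0, "grip": 1}, {"tx": 0.349, "ty": -0.124, "tz": 0.12, "turn": 0, "grip": 1}, {"tx": 0.34, "ty": -0.2, "tz": 0.25, "turn": 0, "grip": 1}, {"tx": 0.34, "ty": -0.246, "tz": 0.4, "turn": 0, "grip": 0}, {"tx": 0.34, "ty": -0.246, "tz": 0.5, "turn": 0, "grip": -1}, {"tx": 0.34, "ty": -0.246, "tz": 0.5, "turn": 0, "grip": -1}])

```text
clock: 5.55
position: [0.541, 0.109, 0.2152]
ee_rot: [0.988, 2.974, -0.002]
force: [0.8, 0.3, 0.5]
width: 0.217
```

```bash
python3 - <<'E'
from h import *
s,im,C=snap('w3');H,S,V=cv2.split(cv2.cvtColor(im,cv2.COLOR_BGR2HSV))
m=(H>18)&(H<35)&(S>170)&(V>150);m[230:]=0
r=masks(im)[1]
for n,q in(('y',m),('r',r)):print(n,axis(C,q))
cv2.imwrite('pics/w3c.png',cv2.resize(im[0:240,200:500],None,fx=2,fy=2))
E
```

```text
5.55 [0.541  0.109  0.2152] jaw 53.24845633777494 w 0.217
y (((569.3037719726562, 223.3628692626953), (25.297807693481445, 159.48806762695312), 57.008262634277344), array([ 399,   68,   21,  134, 1314], dtype=int32), [[496.0, 256.0], [629.0, 169.0], [643.0, 191.0], [509.0, 277.0]])
r (((542.5487670898438, 207.12637329101562), (16.741662979125977, 126.64313507080078), 51.92843246459961), array([ 378,   72,   22,  109, 1269], dtype=int32), [[488.0, 240.0], [587.0, 161.0], [598.0, 175.0], [498.0, 253.0]])
```

View pics/w3c.png

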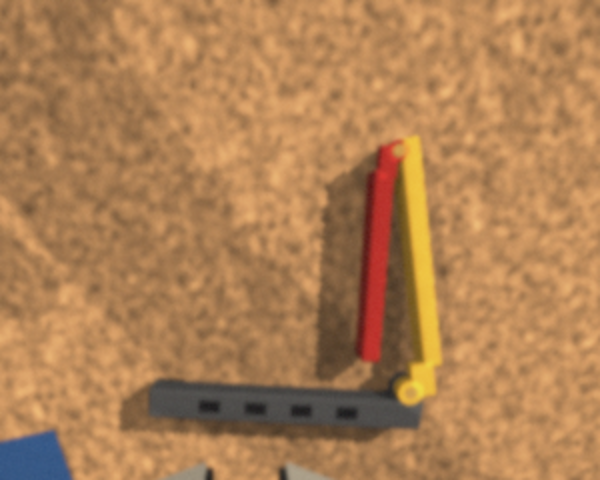

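Yellow hasn't moved. Red now stands about 13° short of flat on it: red tip at crop (370,360), yellow beside it. I'll squeeze the pair shut with the jaws across.

Request:
drive_tool(increments=[{"tx": 0.04, "ty": 0.13, "tz": 0, "turn": 0.1, "grip": -1}, {"tx": 0.084, "ty": 0.267, "tz": -0.1, "turn": 0.19, "grip": -1}, {"tx": 0.084, "ty": 0.267, "tz": -0.25, "turn": 0.19, "grip": -1}, {"tx": 0.084, "ty": 0.267, "tz": -0.38, "turn": 0.19, "grip": -1}, {"tx": 0.084, "ty": 0.267, "tz": -0.38, "turn": 0.19, "grip": -1}, {"tx": 0.084, "ty": 0.267, "tz": -0.45, "turn": 0.19, "grip": -1}, {"tx": 0.084, "ty": 0.267, "tz": -0.5, "turn": 0.19, "grip": -1}, {"tx": 0.084, "ty": 0.267, "tz": -0.525, "turn": 0.19, "grip": -1}, {"tx": 0.084, "ty": 0.267, "tz": -0.525, "turn": 0.19, "grip": -1}, {"tx": 0.084, "ty": 0.267, "tz": -0.525, "turn": 0.19, "grip": -0.2}, {"tx": 0.084, "ty": 0.267, "tz": -0.525, "turn": 0.19, "grip": 0}, {"tx": 0.084, "ty": 0.267, "tz": -0.525, "turn": 0.19, "grip": 0.2}, {"tx": 0.084, "ty": 0.267, "tz": -0.525, "turn": 0.19, "grip": 0.4}, {"tx": 0.084, "ty": 0.267, "tz": -0.525, "turn": 0.19, "grip": 0.6}, {"tx": 0.084, "ty": 0.267, "tz": -0.525, "turn": 0.19, "grip": 0.6}, {"tx": 0.084, "ty": 0.267, "tz": -0.525, "turn": 0.19, "grip": 0.6}], newtons=8)

```text
clock: 7.2
position: [0.5747, 0.2158, 0.0048]
ee_rot: [0.688, 3.058, -0.002]
force: [-0.5, -1.4, -0.7]
width: 0.443
```

Request:
drive_tool(increments=[{"tx": 0, "ty": 0, "tz": 0, "turn": 0, "grip": 0.6}, {"tx": 0, "ty": 0, "tz": 0, "turn": 0, "grip": 0.6}, {"tx": 0, "ty": 0, "tz": 0, "turn": 0, "grip": 0.6}, {"tx": 0, "ty": 0, "tz": 0, "turn": 0, "grip": 0.6}, {"tx": 0, "ty": 0, "tz": 0, "turn": 0, "grip": 0.6}])

```text
clock: 7.7
position: [0.5745, 0.2152, 0.0046]
ee_rot: [0.688, 3.058, -0.003]
force: [-1.6, -4.0, 2.6]
width: 0.278
```

Width is 25.6 mm, which matches the pair folded shut. I'll release and go to the yellow bar's outer side.

Request:
drive_tool(increments=[{"tx": 0, "ty": 0, "tz": 0, "turn": 0, "grip": 0.6}, {"tx": 0, "ty": 0, "tz": 0, "turn": 0, "grip": 0.6}, {"tx": 0, "ty": 0, "tz": 0, "turn": 0, "grip": 0}, {"tx": 0, "ty": 0, "tz": 0, "turn": 0, "grip": 0}, {"tx": 0, "ty": 0, "tz": 0, "turn": 0, "grip": 0}, {"tx": 0, "ty": 0, "tz": 0.1, "turn": 0, "grip": 0}, {"tx": 0, "ty": 0, "tz": 0.2, "turn": 0, "grip": 0}, {"tx": -0.03, "ty": 0.08, "tz": 0.2, "turn": 0, "grip": 1}, {"tx": -0.069, "ty": 0.165, "tz": 0.2, "turn": 0, "grip": 1}, {"tx": -0.069, "ty": 0.165, "tz": 0.2, "turn": 0, "grip": 1}, {"tx": -0.069, "ty": 0.165, "tz": 0.2, "turn": 0, "grip": 1}, {"tx": -0.069, "ty": 0.165, "tz": 0.1, "turn": 0, "grip": 1}, {"tx": -0.069, "ty": 0.165, "tz": 0.01, "turn": 0, "grip": 1}, {"tx": -0.069, "ty": 0.165, "tz": 0.01, "turn": 0, "grip": 1}])

```text
clock: 9.1
position: [0.5449, 0.2776, 0.0041]
ee_rot: [0.691, 3.062, -0.013]
force: [-0.7, -1.5, 0.5]
width: 0.006
```

```bash
python3 -c "
from h import *
s=observe();P0=s['position'][:2]*1000;print(P0,s['position'][2],s['width'],s['force'])
sweep(P0,[626.5,181],115,22,154.5,222,13,64.6)
im=get_image('wrist')[:,:,::-1].copy();C=cam('wrist',s);print('r',axis(C,masks(im)[1]))
H,S,V=cv2.split(cv2.cvtColor(im,cv2.COLOR_BGR2HSV));cv2.imwrite('pics/w4.png',im)
t=get_image('top')[:,:,::-1].copy();cv2.imwrite('pics/t4.png',t)
"
```

```text
[544.8570594  277.56908751] 0.0041350936748198 0.0055471332110139885 [-0.6741326  -1.52795658  0.50421674]
154 [540. 268.] [-0.011, -0.025]
160 [533. 259.] [-0.031, -0.045]
166 [525. 250.] [-0.048, -0.068]
171 [519. 241.] [-0.064, -0.092]
177 [514. 230.] [-0.077, -0.119]
183 [510. 219.] [-0.088, -0.147]
188 [507. 207.] [-0.096, -0.176]
194 [505. 195.] [-0.101, -0.207]
200 [504. 182.] [-0.102, -0.238]
205 [505. 170.] [-0.1, -0.27]
211 [507. 157.] [-0.095, -0.301]
216 [511. 144.] [-0.086, -0.333]
222 [516. 132.] [-0.073, -0.363]
r (((497.91265869140625, 250.9156951904297), (12.281936645507812, 14.19488525390625), 58.232887268066406), array([223, 201,  25,  24, 313], dtype=int32), [[489.0, 249.0], [501.0, 242.0], [507.0, 252.0], [495.0, 260.0]])
```

Request:
drive_tool(increments=[{"tx": -0.011, "ty": -0.025, "tz": 0.01, "turn": 0, "grip": 1}, {"tx": -0.031, "ty": -0.045, "tz": 0.01, "turn": 0, "grip": 1}, {"tx": -0.048, "ty": -0.068, "tz": 0.01, "turn": 0, "grip": 1}, {"tx": -0.064, "ty": -0.092, "tz": 0.01, "turn": 0, "grip": 1}, {"tx": -0.077, "ty": -0.119, "tz": 0.01, "turn": 0, "grip": 1}, {"tx": -0.088, "ty": -0.147, "tz": 0.01, "turn": 0, "grip": 1}, {"tx": -0.096, "ty": -0.176, "tz": 0.01, "turn": 0, "grip": 1}, {"tx": -0.101, "ty": -0.207, "tz": 0.01, "turn": 0, "grip": 1}, {"tx": -0.102, "ty": -0.238, "tz": 0.01, "turn": 0, "grip": 1}, {"tx": -0.1, "ty": -0.27, "tz": 0.01, "turn": 0, "grip": 1}, {"tx": -0.095, "ty": -0.301, "tz": 0.01, "turn": 0, "grip": 1}, {"tx": -0.086, "ty": -0.333, "tz": 0.01, "turn": 0, "grip": 1}, {"tx": -0.073, "ty": -0.363, "tz": 0.01, "turn": 0, "grip": 1}, {"tx": -0.073, "ty": -0.363, "tz": 0.01, "turn": 0, "grip": 1}, {"tx": -0.093, "ty": -0.34, "tz": 0.01, "turn": 0, "grip": 1}, {"tx": -0.093, "ty": -0.34, "tz": 0.12, "turn": 0, "grip": 1}, {"tx": -0.05, "ty": -0.4, "tz": 0.25, "turn": 0, "grip": 1}, {"tx": 0.08, "ty": -0.44, "tz": 0.4, "turn": 0, "grip": 1}, {"tx": 0.16, "ty": -0.44, "tz": 0.45, "turn": 0, "grip": 0}, {"tx": 0.16, "ty": -0.44, "tz": 0.45, "turn": 0, "grip": -1}])

```text
clock: 11.2
position: [0.6135, 0.1048, 0.1917]
ee_rot: [0.691, 3.055, -0.002]
force: [-0.3, 0.7, -0.7]
width: 0.131
```

```bash
python3 - <<'E'
from h import *
s,im,C=snap('w5');H,S,V=cv2.split(cv2.cvtColor(im,cv2.COLOR_BGR2HSV))
m=(H>18)&(H<35)&(S>170)&(V>150);m[230:]=0
r=masks(im)[1]
for n,q in(('y',m),('r',r)):print(n,axis(C,q))
cv2.imwrite('pics/w5c.png',cv2.resize(im[40:240,200:500],None,fx=2,fy=2))
E
```

```text
11.2 [0.6135 0.1048 0.1917] jaw 64.51350680394572 w 0.131
y (((557.2767333984375, 139.95529174804688), (159.38461303710938, 25.231014251708984), 38.18489456176758), array([ 258,   93,  131,   70, 1576], dtype=int32), [[487.0, 101.0], [502.0, 81.0], [628.0, 179.0], [612.0, 199.0]])
r (((556.18896484375, 120.56854248046875), (128.36013793945312, 12.565361022949219), 45.2919807434082), array([ 257,  107,  109,   46, 1218], dtype=int32), [[507.0, 79.0], [516.0, 71.0], [606.0, 162.0], [597.0, 171.0]])
```

View pics/w5c.png

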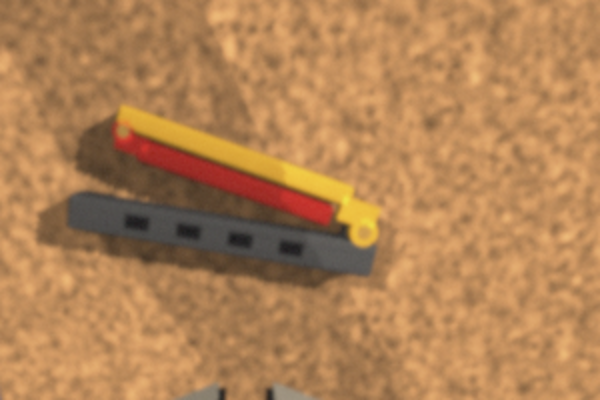

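Red lies flat along yellow, and the pair stands about 13° off the base (pair tip at crop (120,125)). The mid hinge pin is at crop (363,232) and the base ends at (70,213) and (375,256). Now the base pose.

```bash
python3 - <<'E'
from h import *
s=np.load('pics/w5.npy',allow_pickle=True).item();C=cam('wrist',s);im=cv2.imread('pics/w5.png')
f=lambda p:topt(C,np.array(p)/2.+[200,40],.026)[:,:2]*1000
p=f([[363,232],[70,213],[375,256],[137,222],[188,231],[241,240],[292,248]]);print(p.round(1).tolist())
hl=p[3:];v=hl[-1]-hl[0];a=np.arctan2(v[1],v[0]);print('angle holes',np.degrees(a)%180,'ends',np.degrees(np.arctan2(*(p[2]-p[1])[::-1]))%180,np.linalg.norm(p[2]-p[1]))
ux=np.array([np.cos(a),np.sin(a)]);uy=np.array([-ux[1],ux[0]])
print('base_mid from holes',hl.mean(0),'ends',(p[1]+p[2])/2,'from hinge',p[0]-80*ux-16*uy)
E
```

```text
[[617.9, 179.7], [535.5, 32.6], [634.1, 180.8], [556.6, 64.7], [573.9, 88.7], [591.8, 114.1], [608.8, 138.8]]
angle holes 54.855236425288005 ends 56.37891754130129 177.92551835577515
base_mid from holes [582.75522027 101.59089436] ends [584.80759826 106.70982498] from hinge [584.93847529 105.05963919]
```

Request:
drive_tool(increments=[{"tx": -0.05, "ty": 0.02, "tz": 0, "turn": -0.14, "grip": -1}, {"tx": -0.101, "ty": 0.039, "tz": -0.1, "turn": -0.95, "grip": -1}, {"tx": -0.101, "ty": 0.039, "tz": -0.1, "turn": -0.95, "grip": -1}, {"tx": -0.101, "ty": 0.039, "tz": -0.1, "turn": -0.95, "grip": -1}, {"tx": -0.101, "ty": 0.039, "tz": -0.1, "turn": -0.95, "grip": -1}, {"tx": -0.101, "ty": 0.039, "tz": -0.1, "turn": -0.95, "grip": -1}, {"tx": -0.101, "ty": 0.039, "tz": -0.1, "turn": -0.95, "grip": -1}, {"tx": -0.101, "ty": 0.039, "tz": -0.1, "turn": -0.95, "grip": -1}])

```text
clock: 12.05
position: [0.5744, 0.1216, 0.1526]
ee_rot: [2.065, 2.353, -0.012]
force: [-0.3, 0.3, -0.1]
width: 0.872
```

```bash
python3 -c "
from h import *
s=observe();print(s['joints'],s['position'],(np.degrees(2*np.arctan2(s['ee_rot'][1],s['ee_rot'][0]))-90)%360,s['width'])"
```

```text
[ 0.03004713  0.49339586 -0.47932248  1.72843545  0.27975227  0.98855282
 -0.4262606 ] [0.57439342 0.12161653 0.15255869] 7.458128998313583 0.871808507862407
```

Request:
drive_tool(increments=[{"tx": -0.003, "ty": -0.003, "tz": 0, "turn": -0.708, "grip": -1}, {"tx": -0.003, "ty": -0.003, "tz": 0, "turn": -0.708, "grip": -1}, {"tx": -0.003, "ty": -0.003, "tz": 0, "turn": -0.708, "grip": -1}, {"tx": -0.003, "ty": -0.003, "tz": 0, "turn": -0.708, "grip": -1}, {"tx": -0.003, "ty": -0.003, "tz": -0.05, "turn": -0.708, "grip": -1}, {"tx": -0.003, "ty": -0.003, "tz": -0.15, "turn": -0.708, "grip": -1}, {"tx": -0.003, "ty": -0.003, "tz": -0.22, "turn": -0.708, "grip": -1}, {"tx": -0.003, "ty": -0.003, "tz": -0.29, "turn": -0.708, "grip": -1}, {"tx": -0.003, "ty": -0.003, "tz": -0.34, "turn": -0.708, "grip": -1}, {"tx": -0.003, "ty": -0.003, "tz": -0.365, "turn": -0.708, "grip": -1}, {"tx": -0.003, "ty": -0.003, "tz": -0.365, "turn": -0.708, "grip": -1}, {"tx": -0.003, "ty": -0.003, "tz": -0.365, "turn": -0.708, "grip": -0.4}, {"tx": -0.003, "ty": -0.003, "tz": -0.365, "turn": -0.708, "grip": -0.2}, {"tx": -0.003, "ty": -0.003, "tz": -0.365, "turn": -0.708, "grip": 0}, {"tx": -0.003, "ty": -0.003, "tz": -0.365, "turn": -0.708, "grip": 0.3}, {"tx": -0.003, "ty": -0.003, "tz": -0.365, "turn": -0.708, "grip": 0.3}, {"tx": -0.003, "ty": -0.003, "tz": -0.365, "turn": -0.708, "grip": 0.3}, {"tx": -0.003, "ty": -0.003, "tz": -0.365, "turn": -0.708, "grip": 0.3}, {"tx": -0.003, "ty": -0.003, "tz": -0.365, "turn": -0.708, "grip": 0.3}], newtons=15)

```text
clock: 13.95
position: [0.5737, 0.1201, 0.0068]
ee_rot: [2.781, 1.446, -0.016]
force: [0.4, -2.4, 2.8]
width: 0.523
```

Width 48.1 mm, which is the folded bundle. I'll firm the grip and lift.

Request:
drive_tool(increments=[{"tx": 0, "ty": 0, "tz": 0, "turn": 0, "grip": 0.4}, {"tx": 0, "ty": 0, "tz": 0, "turn": 0, "grip": 0.4}, {"tx": 0, "ty": 0, "tz": 0, "turn": 0, "grip": 0.4}, {"tx": 0, "ty": 0, "tz": 0.03, "turn": 0, "grip": 0.4}, {"tx": 0, "ty": 0, "tz": 0.06, "turn": 0, "grip": 0.4}, {"tx": 0, "ty": 0, "tz": 0.12, "turn": 0, "grip": 0.4}, {"tx": 0, "ty": 0, "tz": 0.2, "turn": 0, "grip": 0.4}, {"tx": 0, "ty": 0, "tz": 0.3, "turn": 0, "grip": 0.4}, {"tx": 0, "ty": 0, "tz": 0.35, "turn": 0, "grip": 0.4}, {"tx": 0, "ty": 0, "tz": 0.35, "turn": 0, "grip": 0.4}], newtons=35)

```text
clock: 14.95
position: [0.5754, 0.121, 0.1506]
ee_rot: [2.78, 1.446, -0.006]
force: [0.4, -0.2, -7.6]
width: 0.515
```

```bash
python3 - <<'E'
from h import *
s,im,C=snap('w6');print(s['force'],s['ft_torque'])
cv2.imwrite('pics/w6s.png',cv2.resize(np.hstack([im,]),None,fx=1,fy=1))
t=get_image('side')[:,:,::-1]
cv2.imwrite('pics/w6s.png',np.vstack([im,cv2.resize(t[90:240,200:440],(640,400))])[:, :][::1])
E
python3 -c "
import cv2;i=cv2.imread('pics/w6s.png');cv2.imwrite('pics/w6v.png',cv2.resize(i,(480,600)))"
```

```text
14.95 [0.5754 0.121  0.1506] jaw 324.96071925715717 w 0.515
[ 0.44472807 -0.19571725 -7.57548084] [ 0.09776984 -0.12183448  0.00776245]
```

View pics/w6v.png

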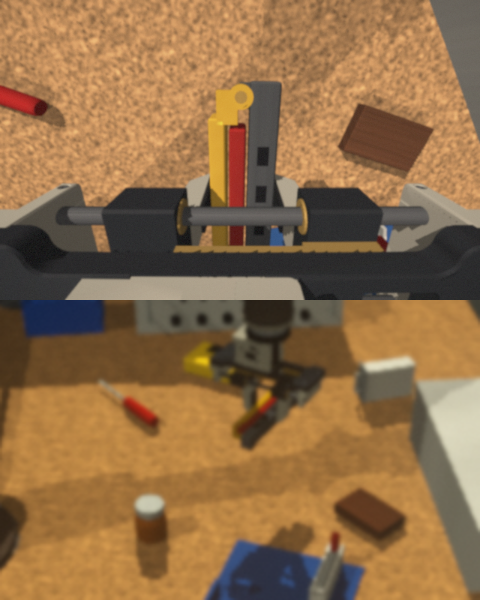

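Bundle is lifted and folded tight (weight 7.6 N). The base end is at wrist px (353,111) and the hinge pin at (321,129). I'll check the bundle's place in the tool.

```bash
python3 - <<'E'
from h import *
s=np.load('pics/w6.npy',allow_pickle=True).item();C=cam('wrist',s)
p=topt(C,[[353,111],[321,129],[348,208],[348,258]],s['position'][2]+.019)-s['position'];M=R.from_rotvec(s['ee_rot']).as_matrix()
print((p@M*1000).round(1), M.round(2))
im=cv2.imread('pics/w6.png');H,S,V=cv2.split(cv2.cvtColor(im,cv2.COLOR_BGR2HSV));d=(V<130)&(S<90)
for r in range(115,230,12):
    xs=np.nonzero(d[r,325:385])[0]+325
    if len(xs):print(r,xs.min(),xs.max(),(topt(C,[[xs.min(),r],[xs.max(),r]],s['position'][2]+.019)-s['position'])@M[:,:2]*1000)
E
```

```text
[[ 83.   14.6 -19.5]
 [ 74.7  -0.5 -19.6]
 [ 34.2  13.6 -19.2]
 [  4.5  14.5 -19. ]] [[ 0.57  0.82  0.  ]
 [ 0.82 -0.57 -0.01]
 [-0.01  0.01 -1.  ]]
115 333 374 [[81.19012967  5.21691046]
 [81.19428562 24.67687915]]
127 339 373 [[75.65131747  8.15775738]
 [75.65065446 24.50222196]]
139 336 372 [[69.97350879  6.79738514]
 [69.9663975  24.32417301]]
151 332 372 [[64.15008909  4.90934217]
 [64.13501283 24.63641493]]
163 332 370 [[58.17152238  4.96820681]
 [58.15054901 23.95724975]]
175 332 370 [[52.03229803  5.02887812]
 [52.00462324 24.2751633 ]]
187 331 369 [[45.72589806  4.57856276]
 [45.69109001 24.08880837]]
199 331 368 [[39.24264615  4.63591758]
 [39.20158315 23.89838433]]
211 331 367 [[32.57491636  4.69511351]
 [32.52767748 23.70369004]]
223 330 366 [[25.7151757   4.22114216]
 [25.66040823 23.5045122 ]]
```

Request:
drive_tool(increments=[{"tx": 0, "ty": -0.04, "tz": 0, "turn": -0.05, "grip": 0.4}, {"tx": -0.005, "ty": -0.12, "tz": 0, "turn": -0.15, "grip": 0.4}, {"tx": -0.01, "ty": -0.21, "tz": 0, "turn": -0.25, "grip": 0.4}, {"tx": -0.015, "ty": -0.3, "tz": 0, "turn": -0.35, "grip": 0.4}, {"tx": -0.02, "ty": -0.39, "tz": 0, "turn": -0.45, "grip": 0.4}, {"tx": -0.025, "ty": -0.48, "tz": 0, "turn": -0.55, "grip": 0.4}, {"tx": -0.03, "ty": -0.57, "tz": 0, "turn": -0.65, "grip": 0.4}, {"tx": -0.035, "ty": -0.66, "tz": 0, "turn": -0.75, "grip": 0.4}, {"tx": -0.04, "ty": -0.74, "tz": 0, "turn": -0.85, "grip": 0.4}, {"tx": -0.045, "ty": -0.82, "tz": 0, "turn": -0.93, "grip": 0.4}, {"tx": -0.05, "ty": -0.874, "tz": 0, "turn": -1, "grip": 0.4}, {"tx": -0.051, "ty": -0.874, "tz": 0, "turn": -1, "grip": 0.4}])

```text
clock: 16.25
position: [0.5506, -0.2345, 0.1451]
ee_rot: [3.134, -0.153, -0.024]
force: [-0.6, -0.8, -6.4]
width: 0.517
```

```bash
python3 - <<'E'
from h import *
s=observe();j=(np.degrees(2*np.arctan2(s['ee_rot'][1],s['ee_rot'][0]))-90)%360
print(s['position'],j,s['joints'],s['force'],s['width'])
a=np.radians(-23.6);ux=np.array([np.cos(a),np.sin(a)]);uy=np.array([-ux[1],ux[0]])
t=np.array([569.3,-182.5])-48*uy+5.5*ux;print('target',t,'delta',(t-s['position'][:2]*1000)/400,'turn',(-23.6-90-(j-360))/60)
E
```

```text
[ 0.55056133 -0.23449024  0.14510852] 264.40855270753326 [ 2.97767421e-01  4.75923328e-01  1.57787614e-02  1.72615730e+00
  8.61765795e-05  9.53751277e-01 -1.35659164e+00] [-0.57813122 -0.83355347 -6.43484812] 0.5174918412120061
target [ 555.12324145 -228.6873307 ] delta [0.01140479 0.01450727] turn -0.30014254512555427
```

Request:
drive_tool(increments=[{"tx": 0.006, "ty": 0.007, "tz": 0, "turn": -0.12, "grip": 0.4}, {"tx": 0.0115, "ty": 0.0145, "tz": 0, "turn": -0.24, "grip": 0.4}, {"tx": 0.0115, "ty": 0.0145, "tz": -0.04, "turn": -0.3, "grip": 0.4}, {"tx": 0.0115, "ty": 0.0145, "tz": -0.09, "turn": -0.3, "grip": 0.4}, {"tx": 0.0115, "ty": 0.0145, "tz": -0.138, "turn": -0.3, "grip": 0.4}, {"tx": 0.0115, "ty": 0.0145, "tz": -0.138, "turn": -0.3, "grip": 0.4}, {"tx": 0.0115, "ty": 0.0145, "tz": -0.138, "turn": -0.3, "grip": 0.4}])

```text
clock: 16.95
position: [0.5547, -0.228, 0.0894]
ee_rot: [3.075, -0.641, -0.028]
force: [0.6, 0.3, -5.8]
width: 0.516
```

```bash
python3 - <<'E'
from h import *
s,im,C=snap('w7');print(s['position'],s['force'])
t=get_image('top')[:,:,::-1]
cv2.imwrite('pics/w7v.png',np.hstack([cv2.resize(im,(480,300)),cv2.resize(t[140:240,320:420],(300,300),interpolation=2)]))
# project expected bay features into wrist image
a=np.radians(-23.6);M=np.array([[np.cos(a),-np.sin(a)],[np.sin(a),np.cos(a)]]);o=np.array([569.3,-182.5])
for n,x,y,z in(('keeper c',62,-48-34,51),('bed inner c',62,-14,50),('knob top',62,94,78),('lip+x',102,-48,22)):
    w=np.r_[(o+M@[x,y])/1000,z/1000];print(n,topx(C,w)[0].round(),(topx(C,w)[0]*.75).round())
E
```

```text
16.95 [ 0.5547 -0.228   0.0894] jaw 246.43161347330545 w 0.516
[ 0.55474723 -0.22800018  0.08942006] [ 0.59678875  0.32088127 -5.75935393]
keeper c [374. 147.] [281. 110.]
bed inner c [276. 147.] [207. 110.]
knob top [ 90. 154.] [ 68. 116.]
lip+x [325.  87.] [243.  65.]
```

View pics/w7v.png

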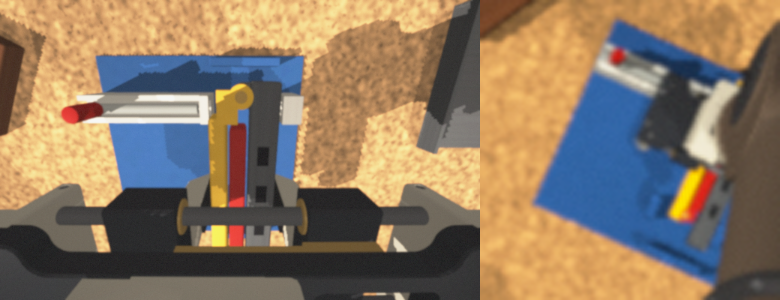

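The bolt bed's inner end is at (207,108) and the keeper at (291,110), both where projected, and the bundle sits between them. Knob at (80,112). Lowering.

Request:
drive_tool(increments=[{"tx": 0.001, "ty": -0.002, "tz": -0.04, "turn": 0, "grip": 0.4}, {"tx": 0.001, "ty": -0.002, "tz": -0.08, "turn": 0, "grip": 0.4}, {"tx": 0.001, "ty": -0.002, "tz": -0.12, "turn": 0, "grip": 0.4}, {"tx": 0.001, "ty": -0.002, "tz": -0.15, "turn": 0, "grip": 0.4}, {"tx": 0.001, "ty": -0.002, "tz": -0.17, "turn": 0, "grip": 0.4}, {"tx": 0.001, "ty": -0.002, "tz": -0.18, "turn": 0, "grip": 0.4}, {"tx": 0.001, "ty": -0.002, "tz": -0.185, "turn": 0, "grip": 0.4}, {"tx": 0.001, "ty": -0.002, "tz": -0.188, "turn": 0, "grip": 0.4}, {"tx": 0.001, "ty": -0.002, "tz": -0.188, "turn": 0, "grip": 0.4}])

```text
clock: 17.95
position: [0.5565, -0.2296, 0.0158]
ee_rot: [3.074, -0.642, -0.022]
force: [-0.1, -0.6, -6.5]
width: 0.515
```

Request:
drive_tool(increments=[{"tx": 0, "ty": 0, "tz": -0.004, "turn": 0, "grip": 0.4}, {"tx": 0, "ty": 0, "tz": -0.007, "turn": 0, "grip": 0.4}, {"tx": 0, "ty": 0, "tz": -0.01, "turn": 0, "grip": 0.4}, {"tx": 0, "ty": 0, "tz": -0.01, "turn": 0, "grip": 0.4}, {"tx": 0, "ty": 0, "tz": -0.01, "turn": 0, "grip": 0.4}])

```text
clock: 18.45
position: [0.5564, -0.2296, 0.0118]
ee_rot: [3.074, -0.642, -0.022]
force: [-0.2, -0.6, -6.4]
width: 0.516
```

Request:
drive_tool(increments=[{"tx": 0, "ty": 0, "tz": -0.003, "turn": 0, "grip": 0.4}, {"tx": 0, "ty": 0, "tz": -0.005, "turn": 0, "grip": 0.4}, {"tx": 0, "ty": 0, "tz": -0.005, "turn": 0, "grip": 0.4}, {"tx": 0, "ty": 0, "tz": -0.005, "turn": 0, "grip": 0.4}])

```text
clock: 18.85
position: [0.5566, -0.2296, 0.0108]
ee_rot: [3.074, -0.642, -0.021]
force: [-3.3, 1.3, 4.5]
width: 0.511
```

Touchdown (force went from −6.4 to +4.5 N). Releasing gently and rising.

Request:
drive_tool(increments=[{"tx": 0, "ty": 0, "tz": 0, "turn": 0, "grip": 0}, {"tx": 0, "ty": 0, "tz": 0, "turn": 0, "grip": -0.3}, {"tx": 0, "ty": 0, "tz": 0, "turn": 0, "grip": -0.3}, {"tx": 0, "ty": 0, "tz": 0, "turn": 0, "grip": -0.3}, {"tx": 0, "ty": 0, "tz": 0.05, "turn": 0, "grip": -0.3}, {"tx": 0, "ty": 0, "tz": 0.12, "turn": 0, "grip": -0.3}, {"tx": 0, "ty": 0, "tz": 0.22, "turn": 0, "grip": -0.3}, {"tx": -0.15, "ty": 0.06, "tz": 0.34, "turn": 0, "grip": 1}, {"tx": -0.25, "ty": 0.11, "tz": 0.45, "turn": 0, "grip": 1}, {"tx": -0.25, "ty": 0.11, "tz": 0.45, "turn": 0, "grip": 1}, {"tx": -0.25, "ty": 0.11, "tz": 0.45, "turn": 0, "grip": 1}, {"tx": -0.25, "ty": 0.11, "tz": 0.45, "turn": 0, "grip": 1}], newtons=10)

```text
clock: 20.05
position: [0.4571, -0.1857, 0.1918]
ee_rot: [3.074, -0.642, -0.017]
force: [0.6, 0.0, -0.6]
width: 0.267
```

```bash
python3 - <<'E'
from h import *
s,im,C=snap('w8')
cv2.imwrite('pics/w8v.png',cv2.resize(im[0:240,170:470],None,fx=2.5,fy=2.5))
E
```

```text
20.05 [ 0.4571 -0.1857  0.1918] jaw 246.4198626080727 w 0.267
```

View pics/w8v.png

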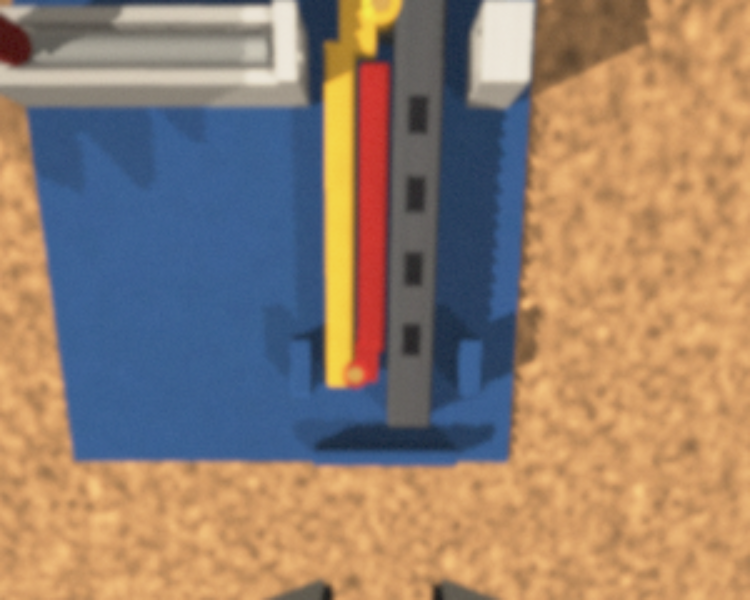

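The bundle lies parallel and tight between the guides (crop (300,365), (470,365)), inside the end lip at y≈440, clear of the bed (290) and keeper (475). Now the bolt.

Request:
drive_tool(increments=[{"tx": 0.1, "ty": 0.05, "tz": 0, "turn": 0, "grip": 1}, {"tx": 0.3, "ty": 0.15, "tz": 0, "turn": 0, "grip": 1}, {"tx": 0.557, "ty": 0.255, "tz": 0, "turn": 0, "grip": 1}, {"tx": 0.557, "ty": 0.255, "tz": 0, "turn": 0, "grip": 1}, {"tx": 0.557, "ty": 0.255, "tz": 0, "turn": 0, "grip": 1}, {"tx": 0.557, "ty": 0.255, "tz": 0, "turn": 0, "grip": 1}, {"tx": 0.557, "ty": 0.255, "tz": -0.1, "turn": 0, "grip": 1}, {"tx": 0.557, "ty": 0.255, "tz": -0.2, "turn": 0, "grip": 1}, {"tx": 0.557, "ty": 0.255, "tz": -0.29, "turn": 0, "grip": 1}, {"tx": 0.557, "ty": 0.255, "tz": -0.338, "turn": 0, "grip": 1}, {"tx": 0.557, "ty": 0.255, "tz": -0.338, "turn": 0, "grip": 1}, {"tx": 0.557, "ty": 0.255, "tz": -0.338, "turn": 0, "grip": 1}])

```text
clock: 21.3
position: [0.6801, -0.0842, 0.0548]
ee_rot: [3.074, -0.642, -0.022]
force: [0.1, 0.2, 1.1]
width: 0.006
```

Request:
drive_tool(increments=[{"tx": -0.008, "ty": -0.018, "tz": 0, "turn": 0, "grip": 1}, {"tx": -0.016, "ty": -0.037, "tz": 0, "turn": 0, "grip": 1}, {"tx": -0.024, "ty": -0.055, "tz": 0, "turn": 0, "grip": 1}, {"tx": -0.032, "ty": -0.073, "tz": 0, "turn": 0, "grip": 1}, {"tx": -0.04, "ty": -0.092, "tz": 0, "turn": 0, "grip": 1}, {"tx": -0.048, "ty": -0.11, "tz": 0, "turn": 0, "grip": 1}, {"tx": -0.056, "ty": -0.128, "tz": 0, "turn": 0, "grip": 1}, {"tx": -0.064, "ty": -0.147, "tz": 0, "turn": 0, "grip": 1}, {"tx": -0.072, "ty": -0.165, "tz": 0, "turn": 0, "grip": 1}, {"tx": -0.08, "ty": -0.183, "tz": 0, "turn": 0, "grip": 1}, {"tx": -0.088, "ty": -0.202, "tz": 0, "turn": 0, "grip": 1}, {"tx": -0.095, "ty": -0.218, "tz": 0, "turn": 0, "grip": 1}, {"tx": -0.095, "ty": -0.218, "tz": 0, "turn": 0, "grip": 1}])

```text
clock: 22.6
position: [0.6411, -0.1732, 0.0546]
ee_rot: [3.072, -0.645, -0.023]
force: [0.0, 0.1, 0.9]
width: 0.005
```

```bash
cat > k.py <<'E'
from h import *
s,im,C=snap('k'+str(np.random.randint(9999)));H,S,V=cv2.split(cv2.cvtColor(im,cv2.COLOR_BGR2HSV))
print(s['force'])
a=np.radians(-23.6);M=np.array([[np.cos(a),-np.sin(a)],[np.sin(a),np.cos(a)]])
print('tool bay y',M.T@(s['position'][:2]*1000-[569.3,-182.5]))
E
python3 k.py
```

```text
22.6 [ 0.6411 -0.1732  0.0546] jaw 246.2932996280189 w 0.005
[0.01808826 0.0637141  0.93639118]
tool bay y [62.02946634 37.26354305]
```

Request:
drive_tool(increments=[{"tx": -0.004, "ty": -0.009, "tz": 0, "turn": 0, "grip": 1}, {"tx": -0.008, "ty": -0.018, "tz": 0, "turn": 0, "grip": 1}, {"tx": -0.01, "ty": -0.023, "tz": 0, "turn": 0, "grip": 1}])

```text
clock: 22.95
position: [0.6369, -0.1818, 0.0543]
ee_rot: [3.073, -0.644, -0.024]
force: [0.6, 2.5, 0.5]
width: 0.009
```

```bash
python3 k.py; python3 -c "
from h import *
t=get_image('top')[:,:,::-1].copy();u=get_image('side')[:,:,::-1].copy()
for n,i,C in(('t',t,cam('top')),('s',u,cam('side'))):
    H,S,V=cv2.split(cv2.cvtColor(i,cv2.COLOR_BGR2HSV));m=((H<7)|(H>172))&(S>120)&(V>60)
    n_,l,st,ce=cv2.connectedComponentsWithStats(m.astype(np.uint8));print(n,[(tuple(ce[k].round(1)),st[k,4]) for k in range(1,n_) if st[k,4]>5])
    a=np.radians(-23.6);M=np.array([[np.cos(a),-np.sin(a)],[np.sin(a),np.cos(a)]])
    for y in(94,30,15,2):print(y,topx(C,np.r_[(M@[62,y]+[569.3,-182.5])/1000,.066])[0].round(1))
"
```

```text
22.95 [ 0.6369 -0.1818  0.0543] jaw 246.32559326589634 w 0.009
[0.58998733 2.48023911 0.49487671]
tool bay y [61.65757789 27.74967138]
t [((np.float64(213.9), np.float64(256.5)), np.int32(206))]
94 [365.4 158.3]
30 [383.9 166.5]
15 [388.2 168.5]
2 [391.9 170.2]
s [((np.float64(269.7), np.float64(145.1)), np.int32(82)), ((np.float64(359.9), np.float64(230.3)), np.int32(9)), ((np.float64(333.8), np.float64(241.1)), np.int32(99))]
94 [367.2 208.4]
30 [362.2 221. ]
15 [361.  224.1]
2 [359.9 226.7]
```

Request:
drive_tool(increments=[{"tx": -0.002, "ty": -0.0045, "tz": 0, "turn": 0, "grip": 1}, {"tx": -0.004, "ty": -0.009, "tz": 0, "turn": 0, "grip": 1}, {"tx": -0.004, "ty": -0.009, "tz": 0, "turn": 0, "grip": 1}])

```text
clock: 23.4
position: [0.6356, -0.1848, 0.0544]
ee_rot: [3.073, -0.644, -0.023]
force: [2.3, 3.0, -1.0]
width: 0.005
```

Request:
drive_tool(increments=[{"tx": -0.002, "ty": -0.0045, "tz": 0, "turn": 0, "grip": 1}, {"tx": -0.004, "ty": -0.009, "tz": 0, "turn": 0, "grip": 1}, {"tx": -0.006, "ty": -0.0135, "tz": 0, "turn": 0, "grip": 1}, {"tx": -0.006, "ty": -0.0135, "tz": 0, "turn": 0, "grip": 1}])

```text
clock: 23.8
position: [0.6354, -0.1852, 0.0545]
ee_rot: [-3.072, 0.637, 0.021]
force: [5.9, 13.3, -2.0]
width: 0.001
```

Force 14.5 N with no more motion, so the bolt is at a stop. Backing off to look.

Request:
drive_tool(increments=[{"tx": 0.006, "ty": 0.014, "tz": 0, "turn": 0, "grip": 1}, {"tx": 0.015, "ty": 0.034, "tz": 0, "turn": 0, "grip": 1}, {"tx": 0.015, "ty": 0.034, "tz": 0.1, "turn": 0, "grip": 1}, {"tx": 0.015, "ty": 0.034, "tz": 0.2, "turn": 0, "grip": 1}, {"tx": -0.1, "ty": 0.02, "tz": 0.3, "turn": 0, "grip": 1}, {"tx": -0.22, "ty": 0, "tz": 0.36, "turn": 0, "grip": 1}, {"tx": -0.34, "ty": 0, "tz": 0.36, "turn": 0, "grip": 1}, {"tx": -0.34, "ty": 0, "tz": 0.36, "turn": 0, "grip": 1}, {"tx": -0.34, "ty": 0, "tz": 0.36, "turn": 0, "grip": 1}])

```text
clock: 24.7
position: [0.4976, -0.1861, 0.1993]
ee_rot: [-3.072, 0.641, 0.02]
force: [0.9, -1.0, 0.4]
width: 0.008
```

```bash
python3 - <<'E'
from h import *
s,im,C=snap('w9')
H,S,V=cv2.split(cv2.cvtColor(im,cv2.COLOR_BGR2HSV));m=((H<7)|(H>172))&(S>120)&(V>60);m[230:]=0
n_,l,st,ce=cv2.connectedComponentsWithStats(m.astype(np.uint8))
print([(ce[k].round(1).tolist(),st[k].tolist()) for k in range(1,n_) if st[k,4]>20])
a=np.radians(-23.6);M=np.array([[np.cos(a),-np.sin(a)],[np.sin(a),np.cos(a)]])
for z in(.05,.064,.078):print('knob exp at',z,topx(C,np.r_[(M@[62,2]+[569.3,-182.5])/1000,z])[0].round(1),'at y=12',topx(C,np.r_[(M@[62,12]+[569.3,-182.5])/1000,z])[0].round(1))
u=get_image('side')[:,:,::-1];t=get_image('top')[:,:,::-1]
cv2.imwrite('pics/w9v.png',np.hstack([cv2.resize(im[20:220,180:480],(600,400)),np.vstack([cv2.resize(u[190:290,290:390],(200,200)),cv2.resize(t[130:250,320:440],(200,200))])]))
E
```

```text
24.7 [ 0.4976 -0.1861  0.1993] jaw 246.42081838003793 w 0.008
[([288.7, 58.1], [280, 48, 18, 21, 265]), ([333.1, 122.1], [323, 68, 18, 116, 1305])]
knob exp at 0.05 [289.7  60.8] at y=12 [279.6  60.9]
knob exp at 0.064 [288.   58.7] at y=12 [277.4  58.7]
knob exp at 0.078 [286.2  56.3] at y=12 [275.   56.3]
```

View pics/w9v.png

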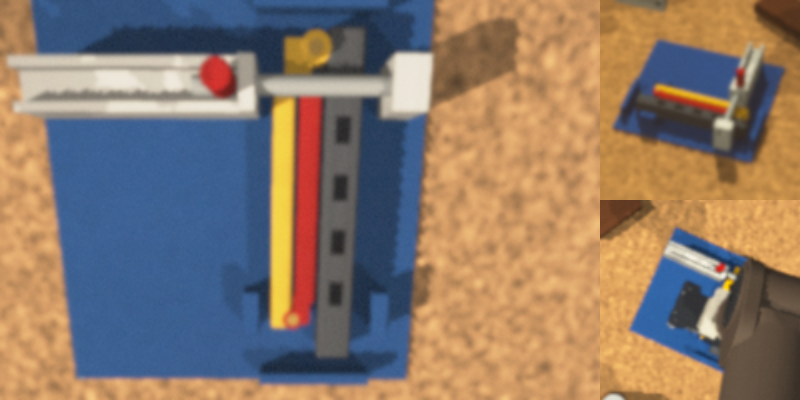

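The rod passes over the bundle into the keeper. The knob is at (288.7,58.1), against (288.0,58.7) expected fully home. Handing in.

```bash
python3 -c "
from cell import *
print(observe()['force'],sign_off())"
```

```text
the job is handed in; nothing more can be done
[ 0.02766623  0.19808657 -0.04140861] None
```

The job is done and handed in at about 25 s of the 72 s allowed. I folded the red section onto the yellow, then both against the base, laid the bundle in the bay and pushed the bolt home.

**Last checks:**
- **Folding:** the squeeze widths were 25.6 mm for the red–yellow pair (26 expected) and 48.1 mm for the full bundle (48 expected).
- **Placing:** touchdown force was about 5 N. The last view shows the bundle parallel and closed, between the lips and guides, with the gripper clear.
- **Bolt:** it stopped against about 14.5 N, where about 2 N moves it. The rod is in the keeper, and the knob sits within 1 pixel of where it should be when fully home.

None of these checks failed or disagreed. The base shifted a few millimetres and about 4° during folding, so I measured it again before gripping. I did not measure the other bench items again afterwards, but no move went near them and I saw no unexpected contact forces.

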